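Load the parts tumbler and hold its dead-man paddle

TASK

Drop the two brass slugs from above into the open blue bowl of the parts tumbler and let them go; only when both are in, press the red dead-man paddle of the run control down with the gripper fingers until it is level, half way down at the green band, and never down to its bottom stop. Finish while still holding the paddle there: keep it pressed level and do not let go. Leave the two white plastic plugs and everything else on the bench where they are.

Things in the scene. Friction and masses are not known exactly. Their poses are not given: they have to be found in the camera images.
- slug_a: Brass nose-ballast slug (about 0.1 kg), plain cylinder 22 mm in diameter and 32 mm tall, standing upright on the bench mat; origin at the centre of its underside. One of two alike, to be tumbled. The four small cylinders stand in a rough row along y, at least 54 mm apart centre to centre; their order changes.
- slug_b: The second brass slug, same as slug_a.
- plug_a: White plastic nose plug, not to be tumbled: plain cylinder 22 mm in diameter and 32 mm tall, standing upright on the bench mat; origin at the centre of its underside.
- plug_b: The second white plastic nose plug, same as plug_a.
- tumbler: Bench parts tumbler, fixed to the bench, on the left or right side: round grey motor base (168 mm wide at the foot) carrying an open blue bowl. Origin at the centre of the base's underside; z is up and the bowl is centred on it. Bowl outside diameter 176 mm at the rim, wall 5 mm, rim 180 mm above the bench.
- bowl_floor (a point): Centre of the bowl's inner floor, 88 mm above the bench, 92 mm below the rim; z up. The inside narrows from 166 mm across at the rim to about 110 mm at the floor. A steel cone-shaped nut (36 mm across at its foot, 32 mm high) stands on this centre; parts dropped 40 mm off centre fall beside it.
- bowl_rim (a point): Centre of the bowl's mouth, in the plane of the rim, 180 mm above the bench.
- runbox: Run control, fixed left or right, across from the tumbler: base plate 200 x 110 x 12 mm, a yellow housing (75 mm along x, 100 mm along y, top 100 mm above the bench) at its +x end and a red paddle reaching out of it towards its own -x. Origin at the centre of the plate's underside, z up.
- paddle_pad (a point): Point to press: on the paddle's top face, on its centre line, at the white stripe 85 mm from the hinge, 30 mm from the free end. x points along the paddle from free end to hinge, z out of its top face. At rest it is about 115 mm above the bench; with the paddle level, it and the whole top face are 93 mm above the bench, and it lies 65 mm along -x of the run control's origin.
- paddle (a joint): Angle of the spring-loaded dead-man paddle, rad: 0 at rest (free end raised 0.26 rad), grows as it is pressed down, 0.26 when level (half way, its white side tab at the green band), 0.52 at the bottom stop. Springs back when let go. Pressed at the pad it takes about 3 N to start moving, 6.3 N level, 9.5 N at the stop.
- glue_small: Small white glue bottle, 28 mm across, 65 mm tall, standing beyond the parts; origin under its centre. Bystander.
- coupler: Cardboard tube coupler, 44 mm across, 50 mm tall, standing open end up; origin under its centre. Bystander.
- driver: Screwdriver lying on the bench, roughly along y; origin under its middle. Bystander.
- band (a point): Centre of the green band on the dark index post (10 x 12 mm, top 117 mm above the bench) beside the paddle: 70 mm along -x, 46 mm along +y and 88 mm up from the run control's origin. It marks the height of the level paddle.
- paddle_hinge (a point): Hinge of the paddle, on its underside: 83 mm above the bench and 20 mm along +x of the run control's origin; the hinge line runs along the run control's y. The red paddle is 115 mm long, 50 mm wide, 10 mm thick.

How it is judged (in metres and radians):
On the way, in this order (a step that is already met when the one before it is completed fails the run):
1. both brass slugs lie released in the tumbler bowl, paddle still up (horizontal distance between each of slug_a, slug_b and bowl_floor below 0.088 m and z of slug_a in the frame of bowl_floor between -0.01 and 0.088 m and z of slug_b in the frame of bowl_floor between -0.01 and 0.088 m and linear speed of each of slug_a, slug_b below 0.05 m/s and contact force between the fingers and slug_a below 0.1 N and contact force between the fingers and slug_b below 0.1 N and value of joint paddle below 0.1 rad), for 0.1 s.
2. the fingers hold the paddle level (value of joint paddle between 0.19 and 0.33 rad and contact force between the fingers and runbox above 1 N), for 0.5 s.
At the end, for the whole second after the job is handed in: Both brass slugs lie released and at rest inside the tumbler bowl, below its rim, and the fingers hold the paddle still and level: joint between 0.19 and 0.33 rad (level is 0.26, so within 4 degrees), finger force above 1 N (all of step 2 and horizontal distance between each of slug_a, slug_b and bowl_floor below 0.088 m and z of slug_a in the frame of bowl_floor between -0.01 and 0.088 m and z of slug_b in the frame of bowl_floor between -0.01 and 0.088 m and linear speed of each of slug_a, slug_b below 0.05 m/s and contact force between the fingers and slug_a below 0.1 N and contact force between the fingers and slug_b below 0.1 N and velocity of joint paddle between -0.1 and 0.1 rad/s); the arm keeps its last pose, push and grip.
It fails at once if the paddle is pushed down to its bottom stop (beyond 0.46 rad) (value of joint paddle above 0.46 rad).
It fails at once if the paddle is pressed (beyond 0.12 rad) before both slugs are in the bowl (value of joint paddle above 0.12 rad and not (horizontal distance between each of slug_a, slug_b and bowl_floor below 0.088 m and z of slug_a in the frame of bowl_floor between -0.01 and 0.088 m and z of slug_b in the frame of bowl_floor between -0.01 and 0.088 m)).
It fails at once if a white plastic plug or another bystander is moved by more than 30 mm (distance of any of plug_a, plug_b, glue_small, coupler, driver from where it was at the start of the episode above 0.03 m).
It also fails if it takes over 67 s, if anything falls off the work surface, if the arm or the gripper's body presses on something with over 40 N, if the wrist force passes 120 N, or if a joint passes its speed limit or range.

ROBOT

A 6-joint arm with a two-finger parallel gripper is mounted at the origin on the work surface. World frame = base frame: x ahead of the robot, y to its left, z up, the work surface at z = 0. Lengths are in mm, angles in degrees, forces in N, time in s.
With the tool pointing down it reaches from about 350 to 850 mm from the base axis. Payload 8.1 kg.
Tool frame: the origin (TCP) lies midway between the tips of the shut fingers; the grasp point (between the pads) lies 19 mm behind it (r.pinch_z is the distance from the TCP to the grasp point, in mm); z points along the fingers, y is the line along which they close (so a half turn about z gives the same grasp; the last joint's range is limited). The gripper opens to 85 mm and grips with 20 to 120 N. Pads are 22 mm wide; open, the fingers measure 114 mm over their backs; the gripper's body (76 mm by 85 mm) begins 54 mm behind the grasp point. The pads swing forward as they close: fully open they stand 13 mm farther back than shut.
Start: joints at [-74.336, 7.471, 85.268, -0, 87.261, -4.893], TCP at [210.711, -561.789, 231.292] pointing down, gripper open.
Joint ranges: [-169.43, 169.43], [-51.17, 129.36], [1.28, 143.12], [-76.62, 256.62], [0, 156.53], [-152.29, 152.29]. Speed limits (degrees/s): [136.94, 136.94, 159.86, 180, 180, 180].

INTERFACE

Orientations are given as [roll, pitch, yaw] about the fixed x, y, z axes, in that order (R = Rz(yaw) Ry(pitch) Rx(roll)).
In Python, from bench import r gives the robot as it stands.
- The arm moves only by the shell command python3 -m jog 'ROWS' [OPENING] [FORCE]. ROWS is JSON, one flat list of numbers, 6 for each row, row after row: the shift along the tool's x, y, z in m, then the turn, a rotation vector about the tool's x, y, z in rad. A call has 1 to 8 rows; each row is the pose to reach, as a shift and turn from the pose commanded when the call began, along the tool's axes at that moment; what a row does not reach only later rows make up. A row lasts 1/8 s, in which the tool goes at most 62.5 mm and 10.7 degrees, less where a joint would pass 70% of its speed; a pose out of reach is approached as far as the arm can. A call with a gripper value outside its range is refused whole. OPENING is the opening, from -1 (shut) to 1 (fully open), set as the call begins (- or left out, the last holds). The fingers move at their own pace and stop on an object; FORCE is the grip in N (left out, the last holds). Time passes only in rows, so rows that repeat a pose let the fingers close. It gives the time, the measured TCP pose, the force, the opening and the grip force at its end, in the units of the state.
- r.sense(): the state, without advancing time (a new reading comes with each control period).
- r.snapshot(name): name is "scene" or "top" or "wrist"; returns a dict with "pixels" (420x560x3 uint8, red, green, blue), "range_z" (420x560 float32, mm along the optical axis (not along the pixel's ray), 0 where there is no reading), "K" (3x3 intrinsics, pixels), "rvec" (rotation vector, rad) and "tvec" (3), from world to camera coordinates, as OpenCV has them. Camera axes: x right, y down, z forward; pixel columns grow to the right and rows downward; lengths in mm; the calibration is good to about 2 mm. A picture is of the moment at which its call begins.
- r.hand_in(): hands the job in; it is judged then, once.
Trained networks look in a picture, given as the dict that the camera call returned (one of the last four; its "shot" number tells which), for a name from the list of things; names that differ only in an ending like _2 or _b are one class to them, and where a whole thing is asked for, a point or a joint stands for the part that bears it (a point fixed in the world has none). Each returns a list of dicts, best first, with "score" (0 to 1); they miss things now and then, are a little off and sometimes report something else, mostly with a low value. They report only what shows in the picture. A call takes as long as a camera call.
- r.look_for(picture, target): "bbox" ([left, top, right, bottom] in pixels, round what is visible of it).
- r.outline_of(picture, target): "region" (420x560 bool, what is visible of it) and "bbox" ([left, top, right, bottom] in pixels, round what is visible of it).
The state is a dict: "time": time; "joint_pos": joint angles; "qd": joint speeds; "joint_efforts": joint torques, N m; "tool_pos": TCP position; "tcp_rot": TCP orientation; "ft_force": force on the tool from outside, world axes, zero at the start; "wrist_torque": the same for the moment, N m; "finger_gap": finger opening in mm; "grip_force": force on a finger pad.
Only numpy, scipy, OpenCV 4.12 (cv2) and the standard library are available. Lean on these libraries where they do the work, as an engineer would, in place of code of your own. Each camera call takes 0.05 s, during which the arm holds its last target. There are 200 camera calls.

## Working session

There is one attempt and no reset: what is moved stays moved. The work goes in short steps, Python scripts to look and compute and a shell command to move; the robot and the scene stay as the last step left them, time stands still between calls to the robot, and variables do not carry over. Pictures are saved under pics/ and viewed, at most 10 in all, crops included, and the job is handed in when it is done.

```bash
ls; mkdir -p pics; cat > h.py <<'E'
import numpy as np, cv2
from bench import r
def pts(p,mask=None):
    v,u=np.nonzero((p["range_z"]>0)&(mask if mask is not None else True))
    z=p["range_z"][v,u].astype(float);K=p["K"]
    c=np.stack([(u-K[0,2])/K[0,0]*z,(v-K[1,2])/K[1,1]*z,z],1)
    R=cv2.Rodrigues(np.array(p["rvec"],float))[0]
    return (c-np.array(p["tvec"]).ravel())@R
def save(p,n): cv2.imwrite(f"pics/{n}.png",p["pixels"][:,:,::-1])
E
python3 - <<'E'
from h import *
s=r.sense();print(s)
for cam in("top","scene"):
    p=r.snapshot(cam);save(p,cam+"0")
    for n in("slug_a","plug_a","tumbler","runbox","paddle","glue_small","coupler","driver"):
        for d in r.outline_of(p,n)[:3]:
            if d["score"]<.2: continue
            w=pts(p,d["region"])
            if len(w)==0: continue
            t=w[w[:,2]>np.percentile(w[:,2],95)-6]
            print(cam,n,round(d["score"],2),np.round(d["bbox"]),"med",np.median(w,0).round(),"top",t.mean(0).round(1),((t.min(0)+t.max(0))/2).round(),np.ptp(t,axis=0).round())
E
```

```text
pics
{'time': 0.0, 'joint_pos': array([-7.43349069e+01,  7.51627838e+00,  8.53299543e+01,  2.52589208e-04,
        8.72607570e+01, -4.89323102e+00]), 'qd': array([ 0.01418244, -0.03079029,  0.06405577, -0.06245953, -0.0059551 ,
        0.11554498]), 'joint_efforts': array([ 4.37448443e-04, -5.69396496e+01, -5.00555241e+01, -4.04028742e-04,
        1.45590454e-02, -6.20222158e-05]), 'tool_pos': array([ 210.56788854, -561.24905813,  230.22575627]), 'tcp_rot': array([-1.79893422e+02, -9.37748250e-03,  2.05583031e+01]), 'ft_force': array([ 0.22791343,  0.29536445, -0.95763889]), 'wrist_torque': array([ 0.01821662,  0.01864898, -0.05089306]), 'grip_force': 0.0, 'finger_gap': 85.26478724476661}
top slug_a 0.44 [236. 245. 245. 255.] med [494. 100.  33.] top [493.5 100.6  34. ] [493. 100.  36.] [19. 19.  9.]
top plug_a 0.38 [332. 235. 338. 245.] med [ 517. -114.   33.] top [ 518.8 -114.5   33.8] [ 520. -114.   34.] [19. 19.  8.]
top plug_a 0.27 [113. 197. 173. 291.] med [510. 315.  99.] top [435.  322.7 118.4] [442. 333. 120.] [60. 78. 15.]
top tumbler 0.7 [390. 185. 489. 270.] med [ 538. -3
[... 1529 characters left out ...]
271.] med [562. 319.  82.] top [453.5 323.2 118. ] [598. 318. 150.] [374. 112.  83.]
scene runbox 0.67 [ 75. 181. 169. 291.] med [ 575. -321.  126.] top [ 547.  -330.7  177.6] [ 615. -331.  182.] [332. 175.  19.]
scene paddle 0.79 [390. 181. 424. 216.] med [468. 325. 106.] top [429.5 319.5 117.9] [432. 320. 119.] [42. 49. 10.]
scene glue_small 0.85 [277. 279. 292. 304.] med [695.  18.  38.] top [695.9  17.5  67.1] [766.  16. 117.] [170.  17. 116.]
scene glue_small 0.33 [ 76. 178. 173. 286.] med [ 576. -320.  126.] top [ 548.4 -329.7  176.7] [ 609. -330.  181.] [318. 173.  18.]
scene coupler 0.62 [224. 280. 244. 305.] med [690. -94.  35.] top [685.  -94.   48.2] [684. -94.  48.] [44. 42.  8.]
```

```bash
python3 - <<'E'
from h import *
a=cv2.imread("pics/top0.png");b=cv2.imread("pics/scene0.png")
c=np.vstack([cv2.resize(a[140:300,100:500],(800,320)),cv2.resize(b[170:310,60:460],(800,280))])
cv2.imwrite("pics/c0.png",c)
E
```

```text
(no output)
```

View pics/c0.png

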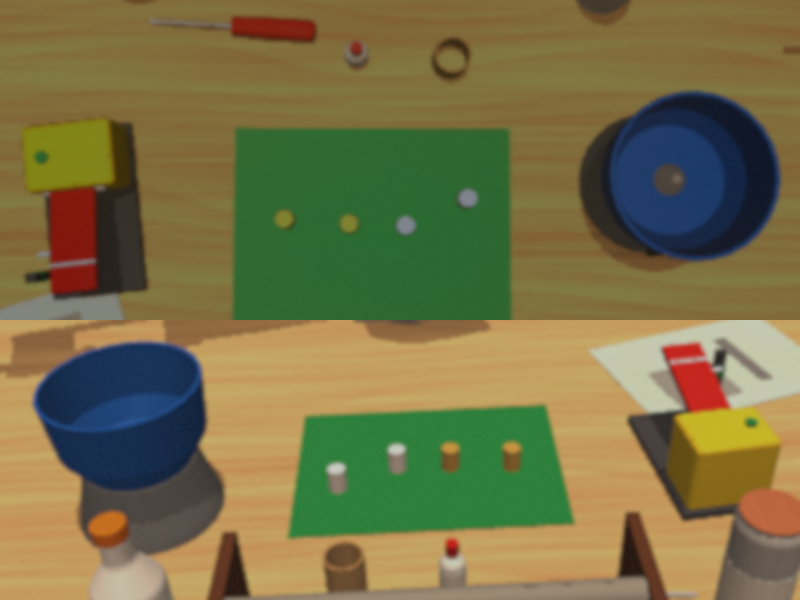

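The picture shows the brass slugs at crop pixels (284,219) and (349,223), left of the white plugs at (406,225) and (468,198). The tumbler is on the right and the run control on the left with its post on +y. This matches the detections at (494,101) and (489,25), with tops at about 33 mm in both views.

```bash
python3 - <<'E'
from h import *
for cam in("top","scene"):
    p=r.snapshot(cam)
    d=r.outline_of(p,"tumbler")[0];w=pts(p,d["region"])
    t=w[(abs(w[:,2]-180)<5)&(np.hypot(w[:,0]-540,w[:,1]+333)<100)]
    A=np.c_[t[:,:2],np.ones(len(t))];s=np.linalg.lstsq(A,(t[:,:2]**2).sum(1),rcond=None)[0]
    c=s[:2]/2;print(cam,"bowl",c,np.sqrt(s[2]+c@c),t[:,2].mean())
    d=r.outline_of(p,"paddle")[0];w=pts(p,d["region"]);px=p["pixels"].astype(int)
    red=(px[:,:,0]>100)&(px[:,:,1]<70)&(px[:,:,2]<70)
    w=pts(p,d["region"]&red);w=w[(w[:,2]>85)&(w[:,2]<130)&(np.hypot(w[:,0]-468,w[:,1]-325)<80)]
    rect=cv2.minAreaRect(w[:,:2].astype(np.float32));print("paddle",rect,len(w))
    vx=cv2.fitLine(w[:,:2].astype(np.float32),cv2.DIST_L2,0,.01,.01).ravel();print("line",vx)
    print(np.linalg.lstsq(np.c_[w[:,:2],np.ones(len(w))],w[:,2],rcond=None)[0])
    y=(px[:,:,0]>120)&(px[:,:,1]>110)&(px[:,:,2]<60)
    w=pts(p,y);w=w[(abs(w[:,2]-100)<5)&(np.hypot(w[:,0]-550,w[:,1]-310)<90)]
    if len(w)>20: print("house",cv2.minAreaRect(w[:,:2].astype(np.float32)),len(w))
    wh=(px.min(2)>130)&(px.max(2)-px.min(2)<60);w=pts(p,wh);w=w[(abs(w[:,2]-115)<9)&(np.hypot(w[:,0]-440,w[:,1]-325)<60)]
    if len(w): print("stripe",w.mean(0),np.ptp(w,axis=0),len(w))
E
python3 -m jog '[0,0,0,0,0,-0.18, 0,0,0,0,0,-0.36, 0,0,0,0,0,-0.54, 0,0,0,0,0,-0.72, 0,0,0,0,0,-0.9, 0,0,0,0,0,-1.08, 0,0,0,0,0,-1.212, 0,0,0,0,0,-1.212]' 1 40
```

```text
top bowl [ 537.64915966 -331.53285008] 84.61971216975368 180.86833484534657
paddle ((470.1156311035156, 326.75439453125), (111.56647491455078, 49.812686920166016), 6.8536152839660645) 1051
line [9.9176294e-01 1.2808689e-01 4.7078168e+02 3.2592572e+02]
[-2.61768230e-01 -4.39944698e-02  2.46335617e+02]
house ((563.1446533203125, 337.8721618652344), (71.35669708251953, 96.2267837524414), 6.440962314605713) 1215
scene bowl [ 536.81489282 -330.73410949] 84.75334360509412 178.4107238125606
paddle ((465.6941223144531, 333.6288757324219), (100.92886352539062, 67.00703430175781), 4.396451950073242) 557
line [9.9536920e-01 9.6125789e-02 4.7162888e+02 3.2558252e+02]
[-2.61521069e-01 -4.01033322e-02  2.42615465e+02]
house ((560.54052734375, 336.3901062011719), (78.76557159423828, 97.12447357177734), 6.244948863983154) 847
stripe [438.7128945  328.39206941 113.21927368] [37.25710567 68.37208013 11.93014805] 28
time: 2.2
tool_pos: [210.7, -561.8, 231.3]
tcp_rot: [180.0, -0.0, 89.9]
ft_force: [0.1, -0.4, 1.2]
finger_gap: 85.5
grip_force: 0.0
```

```bash
python3 -m jog '[0.055,0.0235,0,0,0,0, 0.11,0.047,0,0,0,0, 0.165,0.0705,0,0,0,0, 0.22,0.094,0,0,0,0, 0.275,0.1175,0,0,0,0, 0.33,0.141,0,0,0,0, 0.385,0.1645,0,0,0,0, 0.44,0.188,0,0,0,0]'
python3 -m jog '[0.055,0.0235,0,0,0,0, 0.11,0.047,0,0,0,0, 0.165,0.0705,0,0,0,0, 0.2,0.085,0.02,0,0,0, 0.223,0.095,0.05,0,0,0, 0.223,0.095,0.1,0,0,0, 0.223,0.095,0.13,0,0,0, 0.223,0.095,0.13,0,0,0]'
python3 - <<'E'
from h import *
p=r.snapshot("wrist");save(p,"w1");print(r.sense()["tool_pos"])
for d in r.outline_of(p,"slug_a")[:3]:
    w=pts(p,d["region"])
    if len(w):
        t=w[w[:,2]>np.percentile(w[:,2],95)-5];print(d["score"],d["bbox"],t.mean(0).round(1),((t.min(0)+t.max(0))/2).round(1),np.ptp(t,axis=0).round())
E
```

```text
time: 3.2
tool_pos: [399.2, -120.0, 231.7]
tcp_rot: [179.9, 0.0, 89.8]
ft_force: [0.8, -1.2, 0.3]
finger_gap: 85.3
grip_force: 0.0
time: 4.2
tool_pos: [491.3, 101.1, 98.6]
tcp_rot: [-179.7, 0.0, 89.9]
ft_force: [0.8, -0.4, 0.2]
finger_gap: 85.2
grip_force: 0.0
[492.97617615 101.16043449 100.87089221]
0.96 [257.2, 281.1, 287.0, 328.5] [486.7  29.5  31.3] [486.8  28.3  30.3] [21. 22.  6.]
0.56 [260.7, 187.5, 293.4, 232.2] [491.8 104.6  31.5] [491.6 103.6  30.6] [21. 22.  6.]
```

View pics/w1.png

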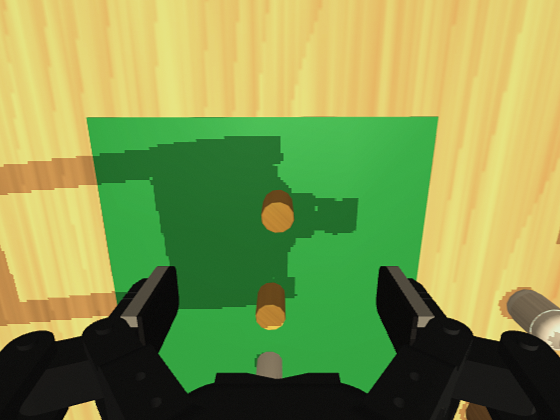

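Wrist view: the slug to grasp is at pixel (278,212) and the other brass one at (270,310). Both agree with the fixed cameras to within 3 mm, so I'll descend and close.

```bash
python3 -m jog '[0.001,0,0.03,0,0,0, 0.001,0,0.06,0,0,0, 0.001,0,0.08,0,0,0, 0.001,0,0.09,0,0,0, 0.001,0,0.096,0,0,0, 0.001,0,0.096,0,0,0]'
python3 -m jog '[0,0,0,0,0,0, 0,0,0,0,0,0, 0,0,0,0,0,0, 0,0,0,0,0,0, 0,0,0,0,0,0]' -1 40
python3 -m jog '[0,0,-0.03,0,0,0, 0,0,-0.08,0,0,0, 0,0,-0.14,0,0,0, 0,0,-0.2,0,0,0, 0,0,-0.24,0,0,0, 0,0,-0.24,0,0,0]'
```

```text
time: 5.05
tool_pos: [494.4, 102.2, 6.1]
tcp_rot: [179.9, -0.0, 90.0]
ft_force: [-0.4, 0.3, 0.1]
finger_gap: 85.4
grip_force: 0.0
time: 5.68
tool_pos: [494.0, 102.3, 5.6]
tcp_rot: [180.0, -0.0, 90.0]
ft_force: [-0.9, -0.6, 4.0]
finger_gap: 20.6
grip_force: 39.1
time: 6.42
tool_pos: [495.9, 102.4, 249.7]
tcp_rot: [179.6, -0.0, 90.0]
ft_force: [0.9, 0.2, -1.4]
finger_gap: 21.1
grip_force: 39.3
```

```bash
python3 -m jog '[-0.059,0.005,0,0,0,0, -0.118,0.01,0,0,0,0, -0.177,0.016,0,0,0,0, -0.236,0.021,0,0,0,0, -0.295,0.026,0,0,0,0, -0.354,0.032,0,0,0,0, -0.413,0.037,0,0,0,0, -0.472,0.042,0,0,0,0]'
python3 -m jog '[0,0,0,0,0,0, 0,0,0.03,0,0,0, 0,0,0.07,0,0,0, 0,0,0.1,0,0,0, 0,0,0.1,0,0,0]'
python3 - <<'E'
from h import *
print(r.sense()["tool_pos"],r.sense()["finger_gap"],r.sense()["ft_force"])
p=r.snapshot("wrist");save(p,"w2")
E
```

```text
time: 7.42
tool_pos: [535.0, -371.3, 243.0]
tcp_rot: [-179.9, -0.1, 90.0]
ft_force: [1.8, 0.2, 0.1]
finger_gap: 20.6
grip_force: 39.3
time: 8.05
tool_pos: [533.4, -367.0, 140.4]
tcp_rot: [-179.6, -0.3, 90.0]
ft_force: [0.1, 0.4, -1.3]
finger_gap: 20.8
grip_force: 39.4
[ 533.4022381  -366.9526729   140.40535968] 20.788374573455 [ 0.11771514  0.43793142 -1.30861996]
```

View pics/w2.png

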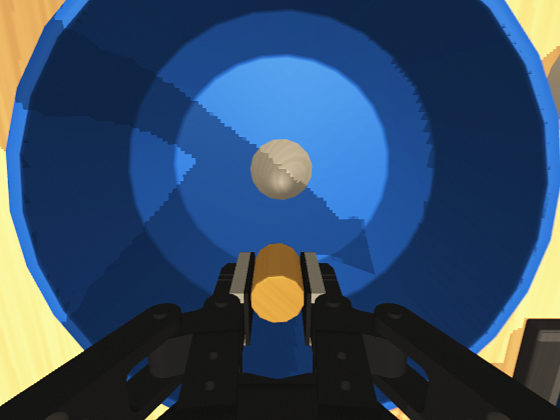

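The slug is held at (278,295) inside the bowl, with the nut beyond it at (280,168). Releasing it with a partial opening.

```bash
python3 -m jog '[0,0,0,0,0,0, 0,0,0,0,0,0, 0,0,0,0,0,0, 0,0,-0.05,0,0,0, 0,0,-0.1,0,0,0, 0,0,-0.1,0,0,0]' 0
python3 - <<'E'
from h import *
print(r.sense()["tool_pos"],r.sense()["finger_gap"])
p=r.snapshot("wrist");save(p,"w3")
for d in r.outline_of(p,"slug_a")[:3]:
    w=pts(p,d["region"]);print(d["score"],d["bbox"],np.median(w,0).round(1),w.min(0).round(),w.max(0).round())
E
```

```text
time: 8.85
tool_pos: [538.0, -371.7, 252.6]
tcp_rot: [179.5, 0.4, 90.0]
ft_force: [0.2, -0.0, 0.4]
finger_gap: 42.5
grip_force: 0.0
[ 538.04775281 -371.73700277  252.61316263] 42.54714695973491
0.82 [261.9, 168.3, 286.3, 202.1] [ 538.2 -366.1  119.4] [ 527. -386.   87.] [ 549. -358.  122.]
```

View pics/w3.png

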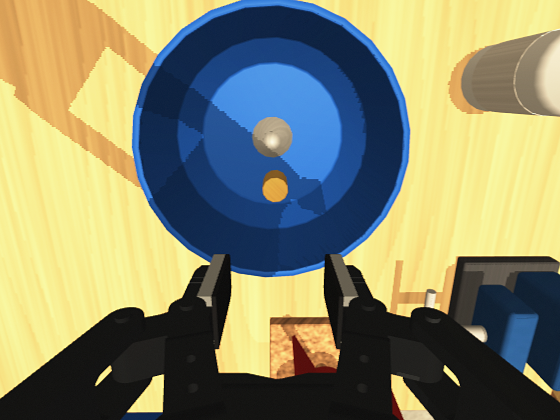

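The first slug stands in the bowl at pixel (274,188). Next is the second one.

```bash
python3 -m jog '[0.057,-0.007,0,0,0,0, 0.114,-0.014,0,0,0,0, 0.171,-0.021,0,0,0,0, 0.228,-0.028,0,0,0,0, 0.285,-0.035,0,0,0,0, 0.342,-0.042,0,0,0,0, 0.396,-0.048,0,0,0,0, 0.396,-0.048,0.04,0,0,0]' 1
python3 -m jog '[0,0,0.06,0,0,0, 0,0,0.08,0,0,0, 0,0,0.1,0,0,0, 0,0,0.1,0,0,0]'
python3 - <<'E'
from h import *
p=r.snapshot("wrist");save(p,"w4")
for k in range(4): print(r.sense()["tool_pos"]); r.snapshot("top")
p=r.snapshot("wrist")
for d in r.outline_of(p,"slug_a")[:3]:
    w=pts(p,d["region"])
    if len(w):
        t=w[w[:,2]>np.percentile(w[:,2],95)-5];print(d["score"],d["bbox"],((t.min(0)+t.max(0))/2).round(1),np.ptp(t,axis=0).round())
E
```

```text
time: 9.95
tool_pos: [488.7, 29.8, 206.7]
tcp_rot: [179.7, -0.0, 90.3]
ft_force: [0.7, -0.7, -0.6]
finger_gap: 85.6
grip_force: 0.0
time: 10.45
tool_pos: [484.9, 26.4, 102.0]
tcp_rot: [-179.6, -0.0, 90.0]
ft_force: [-0.1, 0.2, 0.1]
finger_gap: 85.6
grip_force: 0.0
[486.07995478  26.29297132 103.62046345]
[487.12240886  26.20543092 104.8526053 ]
[487.79886948  26.18967126 105.6485432 ]
[488.2197722   26.15622854 106.1200801 ]
0.93 [259.3, 186.3, 291.2, 227.0] [486.4  28.3  30.8] [20. 21.  6.]
```

```bash
python3 -m jog '[0.001,-0.001,0.03,0,0,0, 0.001,-0.001,0.06,0,0,0, 0.001,-0.001,0.08,0,0,0, 0.001,-0.001,0.095,0,0,0, 0.001,-0.001,0.101,0,0,0, 0.001,-0.001,0.101,0,0,0]'
python3 -m jog '[0,0,0,0,0,0, 0,0,0,0,0,0, 0,0,0,0,0,0, 0,0,0,0,0,0, 0,0,0,0,0,0]' -1 40
python3 -m jog '[0,0,-0.03,0,0,0, 0,0,-0.08,0,0,0, 0,0,-0.14,0,0,0, 0,0,-0.2,0,0,0, 0,0,-0.24,0,0,0, 0,0,-0.24,0,0,0]'
```

```text
time: 11.55
tool_pos: [486.9, 27.2, 4.5]
tcp_rot: [180.0, 0.0, 90.0]
ft_force: [-0.2, -0.5, 0.3]
finger_gap: 85.7
grip_force: 0.0
time: 12.18
tool_pos: [487.0, 27.2, 4.7]
tcp_rot: [180.0, 0.0, 90.0]
ft_force: [-1.1, -0.3, 4.1]
finger_gap: 20.9
grip_force: 39.1
time: 12.92
tool_pos: [488.8, 27.1, 248.5]
tcp_rot: [179.6, 0.0, 90.0]
ft_force: [0.4, 0.1, -1.3]
finger_gap: 20.7
grip_force: 39.3
```

```bash
python3 -m jog '[-0.055,0.008,0,0,0,0, -0.11,0.016,0,0,0,0, -0.165,0.025,0,0,0,0, -0.22,0.034,0,0,0,0, -0.275,0.042,0,0,0,0, -0.319,0.05,0,0,0,0, -0.319,0.05,0,0,0,0, -0.319,0.05,0.03,0,0,0]'
python3 -m jog '[0,0,0.04,0,0,0, 0,0,0.065,0,0,0, 0,0,0.065,0,0,0]'
python3 -m jog '[0,0,0,0,0,0, 0,0,0,0,0,0, 0,0,0,0,0,0, 0,0,-0.05,0,0,0, 0,0,-0.1,0,0,0, 0,0,-0.1,0,0,0]' 0
python3 - <<'E'
from h import *
p=r.snapshot("wrist");save(p,"w5");q=r.snapshot("top")
for p in(p,q):
  for d in r.outline_of(p,"slug_a")[:3]:
    w=pts(p,d["region"])
    if len(w): print(d["score"],d["bbox"],np.median(w,0).round(1),w.min(0).round(),w.max(0).round())
E
```

```text
time: 13.92
tool_pos: [537.4, -292.5, 214.7]
tcp_rot: [179.9, 0.1, 89.9]
ft_force: [0.7, -0.0, -1.4]
finger_gap: 21.0
grip_force: 39.4
time: 14.3
tool_pos: [534.3, -289.4, 144.9]
tcp_rot: [-179.6, -0.3, 90.0]
ft_force: [-0.8, 0.7, -1.4]
finger_gap: 20.7
grip_force: 39.4
time: 15.05
tool_pos: [539.3, -293.5, 256.4]
tcp_rot: [179.5, 0.3, 90.0]
ft_force: [0.9, -0.7, -0.2]
finger_gap: 43.0
grip_force: 0.0
0.82 [262.2, 244.3, 283.7, 282.0] [ 538.5 -363.9  118.7] [ 526. -395.   87.] [ 550. -358.  122.]
0.67 [264.0, 171.6, 288.2, 202.2] [ 538.6 -287.9  119.4] [ 528. -308.   87.] [ 549. -280.  122.]
0.5 [414.4, 221.2, 427.1, 233.7] [ 539.2 -290.8  121.4] [ 530. -303.   95.] [ 550. -283.  128.]
```

View pics/w5.png

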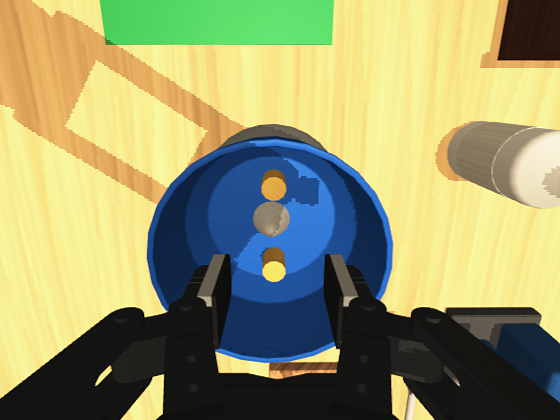

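Both slugs stand in the bowl at pixels (274,188) and (274,270), below the rim. Next I shut the fingers and move above the paddle pad.

```bash
python3 -m jog '[0.056,-0.0087,0,0,0,0, 0.112,-0.0174,0,0,0,0, 0.168,-0.026,0,0,0,0, 0.224,-0.035,0,0,0,0, 0.28,-0.043,0,0,0,0, 0.336,-0.052,0,0,0,0, 0.392,-0.061,0,0,0,0, 0.448,-0.07,0,0,0,0]' -1 40
python3 -m jog '[0.056,-0.0087,0,0,0,0, 0.112,-0.0174,0,0,0,0, 0.166,-0.025,0,0,0,0, 0.166,-0.025,0,0,0,0]'
python3 - <<'E'
from h import *
for k in range(6): p=r.snapshot("wrist")
s=r.sense();print(s["tool_pos"],s["tcp_rot"],s["finger_gap"],s["ft_force"])
save(p,"w6")
px=p["pixels"].astype(int)
red=(px[:,:,0]>100)&(px[:,:,1]<70)&(px[:,:,2]<70)
w=pts(p,red);w=w[(w[:,2]>85)&(w[:,2]<130)&(np.hypot(w[:,0]-468,w[:,1]-325)<80)]
print(cv2.minAreaRect(w[:,:2].astype(np.float32)),len(w),np.linalg.lstsq(np.c_[w[:,:2],np.ones(len(w))],w[:,2],rcond=None)[0])
wh=(px.min(2)>150)&(px.max(2)-px.min(2)<60);w=pts(p,wh);w=w[(abs(w[:,2]-115)<9)&(np.hypot(w[:,0]-440,w[:,1]-325)<40)]
if len(w): print("stripe",w.mean(0),w.min(0),w.max(0),len(w))
E
```

```text
time: 16.25
tool_pos: [465.3, 157.8, 247.7]
tcp_rot: [-179.9, 0.0, 90.0]
ft_force: [0.9, 0.3, 0.7]
finger_gap: 0.1
grip_force: 0.0
time: 16.75
tool_pos: [439.6, 325.1, 247.1]
tcp_rot: [-179.8, 0.1, 90.3]
ft_force: [-0.2, -0.3, -0.5]
finger_gap: 0.0
grip_force: 0.0
[442.02192731 320.96980995 248.97471564] [-1.79978083e+02  2.58356089e-02  8.98977318e+01] 0.29335053003553 [ 0.25572261 -0.47366331 -0.39396479]
((467.6166687011719, 328.4237365722656), (113.6447525024414, 50.42401885986328), 6.42500638961792) 6964 [-2.63076834e-01 -3.34325635e-02  2.41305402e+02]
stripe [445.86584727 349.47526112 111.08172215] [437.4603823  301.89636908 106.13176429] [453.99174307 363.44328439 116.86386269] 151
```

View pics/w6.png

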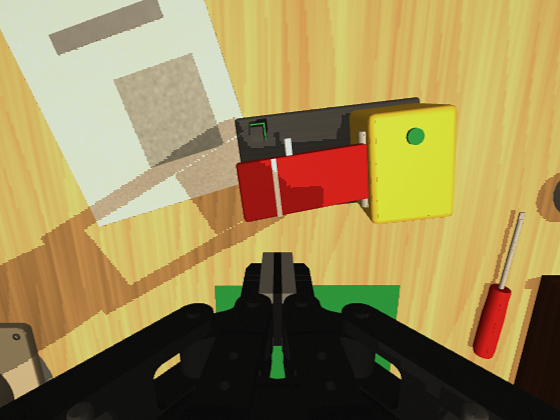

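The tool is over the stripe at pixel (277,188), which measures about x 440, y 324. The index post is beyond it at (257,130), clear of the fingers. Lowering in stages.

```bash
python3 -m jog '[0.0025,0,0.04,0,0,0, 0.0025,0,0.08,0,0,0, 0.0025,0,0.105,0,0,0, 0.0025,0,0.118,0,0,0, 0.0025,0,0.118,0,0,0, 0.0025,0,0.118,0,0,0, 0.0025,0,0.118,0,0,0, 0.0025,0,0.118,0,0,0]'
python3 -m jog '[0,0,0.003,0,0,0, 0,0,0.006,0,0,0, 0,0,0.009,0,0,0, 0,0,0.012,0,0,0, 0,0,0.015,0,0,0, 0,0,0.018,0,0,0, 0,0,0.018,0,0,0, 0,0,0.018,0,0,0]'
```

```text
time: 18.05
tool_pos: [442.1, 325.0, 132.2]
tcp_rot: [179.9, -0.0, 90.0]
ft_force: [0.5, 0.0, -1.0]
finger_gap: -0.1
grip_force: 0.0
time: 19.05
tool_pos: [441.9, 324.9, 113.7]
tcp_rot: [180.0, -0.0, 90.0]
ft_force: [-1.2, -0.2, 3.4]
finger_gap: -0.1
grip_force: 1.7
```

Contact at about 114 mm with 3.4 N, as expected. Now pressing slowly to about 94 mm.

```bash
python3 -m jog '[0,0,0.003,0,0,0, 0,0,0.006,0,0,0, 0,0,0.009,0,0,0, 0,0,0.012,0,0,0, 0,0,0.014,0,0,0, 0,0,0.016,0,0,0, 0,0,0.016,0,0,0, 0,0,0.016,0,0,0]'
python3 -m jog '[0,0,0.001,0,0,0, 0,0,0.002,0,0,0, 0,0,0.003,0,0,0, 0,0,0.004,0,0,0, 0,0,0.004,0,0,0, 0,0,0.004,0,0,0, 0,0,0.004,0,0,0, 0,0,0.004,0,0,0]'
python3 - <<'E'
from h import *
s=r.sense();print(s["tool_pos"],s["ft_force"],s["grip_force"])
for n in("wrist","top","scene"):
    p=r.snapshot(n);px=p["pixels"].astype(int);save(p,"f_"+n)
    red=(px[:,:,0]>90)&(px[:,:,1]<70)&(px[:,:,2]<70)
    w=pts(p,red);w=w[(w[:,2]>60)&(w[:,2]<130)&(np.hypot(w[:,0]-468,w[:,1]-325)<75)]
    if len(w)<30: continue
    w=w[abs(w[:,2]-np.median(w[:,2]))<15];u=(w[:,:2]-[525,333])@np.array([.993,.12])
    print(n,len(w),np.polyfit(u,w[:,2],1),"z@pad",np.median(w[abs(u+85)<25,2]))
E
```

```text
time: 20.05
tool_pos: [441.2, 324.7, 97.1]
tcp_rot: [-179.9, 0.0, 90.0]
ft_force: [-3.4, -0.2, 6.2]
finger_gap: -0.2
grip_force: 2.9
time: 21.05
tool_pos: [441.0, 324.7, 93.1]
tcp_rot: [-179.9, 0.0, 90.0]
ft_force: [-5.7, -0.2, 7.4]
finger_gap: -0.1
grip_force: 3.5
[440.97680479 324.66091953  93.06622783] [-5.68986639 -0.22202372  7.38201105] 3.5175527626415715
wrist 20103 [4.85209144e-04 9.24149470e+01] z@pad 92.59415916006135
top 566 [-1.62866608e-03  9.44016113e+01] z@pad 94.30719180707642
scene 400 [-8.81334485e-03  9.24494962e+01] z@pad 93.00471138490963
```

The paddle is level: all three views give a slope of about 0 and a height of about 93 mm. I'll hold, check the bystanders and slugs, then hand in.

```bash
python3 -m jog '[0,0,0,0,0,0, 0,0,0,0,0,0, 0,0,0,0,0,0, 0,0,0,0,0,0, 0,0,0,0,0,0, 0,0,0,0,0,0, 0,0,0,0,0,0, 0,0,0,0,0,0]'
python3 - <<'E'
from h import *
p=r.snapshot("top")
for n in("slug_a","plug_a"):
  for d in r.outline_of(p,n)[:3]:
    w=pts(p,d["region"])
    if len(w): print(n,d["score"],np.median(w,0).round(1))
save(p,"end")
a=p["pixels"][140:300,100:500,::-1];cv2.imwrite("pics/end_c.png",cv2.resize(a,(800,320)))
E
```

```text
time: 22.2
tool_pos: [441.0, 324.7, 93.1]
tcp_rot: [-179.9, 0.0, 90.0]
ft_force: [-4.2, -0.5, 7.2]
finger_gap: -0.1
grip_force: 3.5
slug_a 0.47 [ 539.2 -367.6  121.1]
slug_a 0.4 [ 539.3 -290.5  120.9]
plug_a 0.53 [ 518.6 -112.1   32.6]
```

View pics/end_c.png

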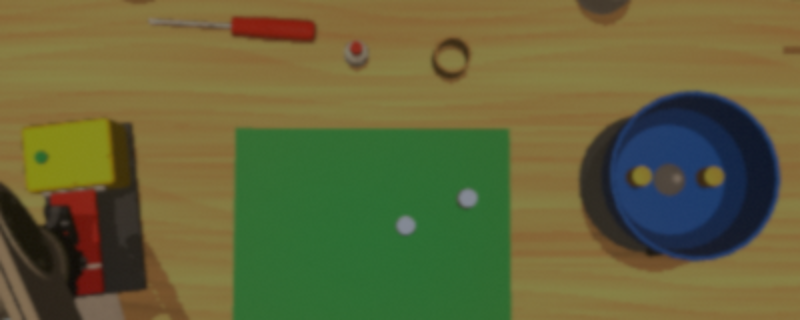

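Both slugs are in the bowl at (641,176) and (713,176), the plugs are unmoved at (406,225) and (468,198), and the arm is holding the paddle.

```bash
python3 -c "from bench import r; print(r.hand_in())"
```

```text
the job is handed in; nothing more can be done
None
```

I handed the job in with both brass slugs standing released in the tumbler bowl, the paddle held level at about 93 mm with about 7 N, and the plugs and other bystanders where they started; hand-in returned no verdict.

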